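# Clear the melter's lid, then hold it half open

### The job

Take the small ring cutter off the lid of the chocolate melter and stand it gently, the same way up, on the shallow metal tray beside the large one. Then lift the melter's lid and hold it half open, at about 45 degrees, so that I can look inside. The lid falls shut when let go, so finish with the gripper still holding it there, and leave everything else where it stands.

Things in the scene. Friction and masses are not known exactly. Their poses are not given: they have to be found in the camera images.
- melter: white table-top chocolate melter, 256 (x) x 278 (y) x 155 mm high, fixed to the counter. Origin at its underside centre; its front with dial and switch faces its own -x; z up. Its lid covers x -98..115, y -118..126, flat on top at z = 129 for x -60..78, y -80..88. Own x, y, z axes as given by this pose.
- melter_lid (a joint): hinge of the melter's lid along the melter's rear edge (parallel to the melter's y axis). rad: 0 shut, grows as the front of the lid rises, 1.75 fully back; 45 degrees is 0.785. The lid weighs about 0.28 kg (varies) and falls shut from below 1.5 rad; there is only slight friction, no spring.
- lid_knob (a point): centre of the black mushroom knob's head on the melter's lid, moves with the lid: head 33 mm across and 13 mm high (z from -6 to +7 mm), on a neck 18 mm thick; the lid's top is 18 mm below this point. With the lid shut it lies at (8, 4, 147) mm in the melter's frame, 110 mm in front of and 26 mm above the hinge.
- lid_hinge (a point): point on the lid's hinge axis at the rear of the melter, at (118, 4, 121) mm in the melter's frame; the axis is parallel to the melter's y axis.
- small_cutter: small round steel ring cutter, open at both ends, 53 mm across at the rolled top edge, 48 mm at the foot, 26 mm high, 30 g; at the start it stands on the melter's lid beside the knob, toward the melter's +y. Origin at the centre of its foot, z up.
- tray: shallow aluminium tray, 240 (x) x 170 (y) x 19 mm high over its rolled rim, fixed; origin at its underside centre; floor 3 mm thick, so its inside lies at z = 3 mm. The large cutter stands at its -x end (near the robot); the +x half is free.
- large_cutter: large round steel ring cutter, 67 mm across, 28 mm high, on the tray at about x = -65 mm of the tray; leave it. Origin at the centre of its foot.
- jug: clear plastic jug with cocoa, 137 x 187 x 178 mm high, on the counter at the far left; leave it. Origin at its underside centre.
- mug: purple mug, 82 x 112 x 89 mm high, on the counter at the far right; leave it. Origin at its underside centre.
- scale: flat white kitchen scale, 199 x 174 x 35 mm high, fixed, on the side of the melter where the tray is not. Origin at its underside centre.

How it is judged:
By the outcome, as a careful person would: the job done as asked, in the order asked, and still so for the second after the job is handed in, while the arm keeps its last pose, push and grip.
It also fails if it takes over 51 s, if anything falls off the work surface, if the arm or the gripper's body presses on something with over 40 N, if the wrist force passes 120 N, or if a joint passes its speed limit or range.

### The arm

A 6-joint arm with a two-finger parallel gripper is mounted at the origin on a cart in front of the work surface, level with it; the furniture and walls round the work are solid. World frame = base frame: x ahead of the robot, y to its left, z up, the work surface at z = 0. Lengths are in m, angles in rad, forces in N, time in s.
With the tool pointing down it reaches from about 0.35 to 0.8 m from the base axis. Payload 7.3 kg.
Tool frame: the origin (TCP) lies between the finger pads; the fingertips stand 25 mm ahead of it and the grasp point (between the pads) lies 6 mm ahead of it (r.tip_extent is the distance from the TCP to the fingertips, in m); z points along the fingers, y is the direction in which the jaws open and shut (so a half turn about z gives the same grasp; the last joint's range is limited). The gripper opens to 85 mm and grips with 20 to 120 N. Pads are 22 mm wide; open, the fingers measure 114 mm over their backs; the gripper's body (76 mm by 85 mm) begins 54 mm behind the grasp point. The pads swing forward as they close: fully open they stand 13 mm farther back than shut.
Start: joints at [-1.438, 0.342, 1.524, -0, 1.275, -0.146], TCP at [0.145, -0.505, 0.256] pointing down, gripper open.
Joint ranges: [-2.53, 2.53], [-0.77, 2.02], [0.04, 2.7], [-1, 4.14], [0.28, 2.66], [-3.11, 3.11]. Speed limits (rad/s): [2.57, 2.57, 3.14, 3.14, 3.14, 3.14].

### API

Orientations are given as a unit quaternion [x, y, z, w].
In Python, from workcell import r, command_gripper, optics gives the robot as it stands. The module is installed in compiled form; this text tells all that it offers. Calls block until the motion is done:
- r.reach(position, orientation): joint-space move of the TCP to a pose.
- r.move_straight(position, orientation=None, speed=0.15, max_force=None): straight line of the TCP; orientation=None keeps the orientation; speed is the mean speed in m/s. With max_force (N) it stops when the force on the tool has changed by that much, and returns True; else False.
- r.movej(angles): joint-space move.
- command_gripper(opening, force=None): finger opening in m; force is the grip in N (None keeps the last); returns when the fingers have stopped.
- r.hold(seconds).
- r.solve_ik(position, orientation): joint angles nearest the present ones, or None.
- r.read_state(): the state.
- optics.get_image(name): name is "side" or "top"; returns (picture, depth): 384x512x3 uint8, red, green, blue; 384x512 float32, m along the optical axis (not along the pixel's ray), 0 where there is no reading.
- optics.camera_model(name): a dict with "K" (3x3 intrinsics, pixels), "R" (3x3) and "t" (3): a world point X has camera coordinates R X + t. Camera axes: x right, y down, z forward; pixel columns grow to the right and rows downward; lengths in m; the calibration is good to about 2 mm. A picture is of the moment at which its call begins. camera_model takes no time and is no camera call.
A pose or a line that the arm cannot do raises r.PlanningError and nothing moves.
- r.finish_job(): hands the job in, once; it reports no verdict.
The state is a dict: "time_s": time; "joint_positions": joint angles; "dq": joint speeds; "tau": joint torques, N m; "eef_pos": TCP position; "eef_rot": TCP orientation; "contact_force": force on the tool from outside, world axes, zero at the start; "torque": the same for the moment, N m; "grip_width": finger opening in m.
Only numpy, scipy, OpenCV 4.12 (cv2) and the standard library are available. Lean on these libraries where they do the work, as an engineer would, in place of code of your own. Each camera call takes 0.05 s, during which the arm holds its last target. There are 200 camera calls.

## Working session

There is one attempt and no reset: what is moved stays moved. The work goes in short steps, each a Python script; the robot and the scene stay as the last script left them, time stands still between calls to the robot, and variables do not carry over. Pictures are saved under pics/ and viewed, on a budget of 10 in all, crops included, one or two more only if the job needs it, and the job is handed in when it is done.

```bash
mkdir -p pics; cat > h.py <<'E'
import numpy as np, cv2
from workcell import r, command_gripper, optics
def cloud(name):
    im,d=optics.get_image(name); c=optics.camera_model(name)
    K,R,t=[np.array(c[k]) for k in("K","R","t")]
    v,u=np.mgrid[:384,:512]
    P=np.stack([(u-K[0,2])/K[0,0]*d,(v-K[1,2])/K[1,1]*d,d],-1)
    W=(P-t)@R   # R^T (P-t)
    W[d==0]=np.nan
    return im,W
def save(im,n): cv2.imwrite(f"pics/{n}.png",im[:,:,::-1])
E
python3 - <<'E'
from h import *
for n in("top","side"):
    im,W=cloud(n); save(im,n+"1"); np.save(n+"1.npy",W)
    c=optics.camera_model(n); print(n,-np.array(c["R"]).T@c["t"],np.array(c["R"])[2])
a=cv2.imread("pics/top1.png");b=cv2.imread("pics/side1.png")
cv2.imwrite("pics/both.png",cv2.resize(np.vstack([a,b]),None,fx=.78,fy=.78))
print(r.read_state()["eef_rot"],r.read_state()["time_s"],r.tip_extent)
E
```

```text
top [0.18610142 0.02062404 1.72201622] [ 0.22037998 -0.01366159 -0.97531842]
side [ 0.08702481 -1.44327461  0.88154718] [ 0.25657157  0.85522081 -0.45029813]
[ 9.90299402e-01  1.38948264e-01  1.47102718e-05 -6.87942946e-04] 0.1 0.025
```

View pics/top1.png

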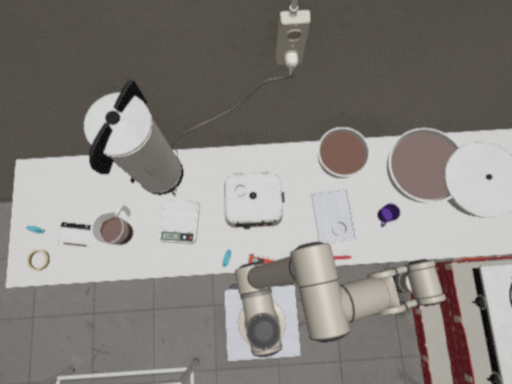

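View pics/side1.png

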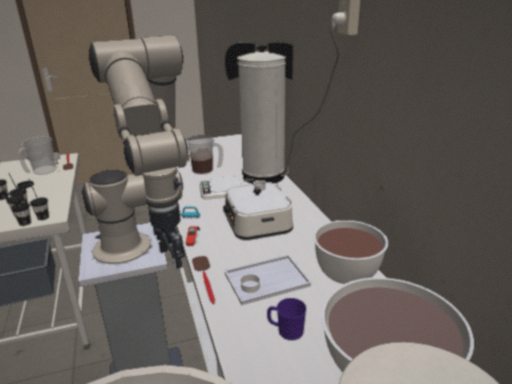

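Top view: melter at about (253,198) with the knob at (253,196) and the small cutter at (240,190). The tray is at (333,216) with the large cutter at (339,228), the scale at (179,222) and the mug at (389,214). Next I measure these from the depth.

```bash
python3 - <<'E'
from h import *
W=np.load("top1.npy"); S=np.load("side1.npy"); print(optics.camera_model("top")["K"][0])
def rect(m,n):
    p=W[m][:,:2].astype(np.float32); print(n,len(p),cv2.minAreaRect(p), W[m][:,2].min(),W[m][:,2].max())
v,u=np.mgrid[:384,:512]
def box(u0,u1,v0,v1): return (u>u0)&(u<u1)&(v>v0)&(v<v1)
z=W[...,2]
rect(box(215,295,165,235)&(z>.05)&(z<.2),"melter")
rect(box(215,295,165,235)&(z>.105)&(z<.2),"lid")
m=box(215,295,165,235)&(z>.137); 
for q in zip(u[m],v[m],W[m].round(3)): print(*q)
rect(box(308,360,185,247)&(z>.0065)&(z<.06),"tray")
rect(box(308,360,185,247)&(z>.02)&(z<.06),"large")
print("z tray floor",np.nanmedian(z[205:215,325:335]),"counter",np.nanmedian(z[200:215,295:305]),"lid",np.nanmedian(z[200:208,255:262]))
im=cv2.imread("pics/top1.png")
a=cv2.resize(im[165:240,215:295],None,fx=7,fy=7,interpolation=cv2.INTER_CUBIC)[:, :]
s=cv2.imread("pics/side1.png"); b=cv2.resize(s[170:310,210:320],None,fx=4,fy=4,interpolation=cv2.INTER_CUBIC)[:525,:]
c=np.zeros((600,800,3),np.uint8); a=cv2.resize(a,(400,375)); b=cv2.resize(b[:525],(400,478)); c[:375,:400]=a;c[:478,400:]=b
cv2.imwrite("pics/crop1.png",c)
E
```

```text
[369.44632003   0.         253.44194946]
melter 2951 ((0.5342879295349121, -0.004267081618309021), (0.2732391655445099, 0.2491219937801361), 89.13775634765625) 0.05060149000722161 0.15677756106521598
lid 2709 ((0.5455249547958374, 0.0022987574338912964), (0.25477057695388794, 0.22836607694625854), 88.12576293945312) 0.10509656059044718 0.15677756106521598
239 184 [0.599 0.058 0.155]
240 184 [0.6   0.054 0.151]
241 184 [0.598 0.049 0.155]
237 185 [0.596 0.067 0.152]
238 185 [0.596 0.063 0.149]
239 185 [0.597 0.059 0.145]
240 185 [0.596 0.054 0.146]
241 185 [0.597 0.05  0.142]
242 185 [0.596 0.046 0.144]
243 185 [0.593 0.041 0.156]
236 186 [0.591 0.072 0.153]
237 186 [0.591 0.068 0.152]
244 186 [0.591 0.037 0.146]
245 186 [0.588 0.033 0.155]
235 187 [0.587 0.076 0.153]
236 187 [0.589 0.072 0.143]
245 187 [0.585 0.033 0.148]
235 188 [0.584 0.077 0.149]
243 188 [0.584 0.042 0.139]
246 188 [0.579 0.029 0.155]
235 189 [0.58  0.077 0.144]
246 189 [0.574 0.029 0.157]
235 190 [0.577 0.078 0.14 ]
242 190 [0.576 0.047 0.137]
246 190 [0.572 0.029 0.146]
259 190 [ 0.57  -0.028  0.137]
235 191 [0.
[... 1748 characters left out ...]
.149]
253 198 [0.533 0.001 0.152]
254 198 [ 0.533 -0.003  0.148]
255 198 [ 0.533 -0.008  0.151]
252 199 [0.531 0.006 0.143]
253 199 [0.529 0.001 0.148]
254 199 [ 0.53  -0.003  0.146]
257 199 [ 0.531 -0.016  0.137]
251 206 [0.501 0.012 0.139]
238 207 [0.5   0.069 0.137]
240 207 [0.5   0.06  0.137]
tray 586 ((0.4624671936035156, -0.3763069212436676), (0.2249605506658554, 0.2801348567008972), 82.62642669677734) 0.006503143856090816 0.037780616566244034
large 101 ((0.4538065195083618, -0.36886221170425415), (0.2401045560836792, 0.1712242066860199), 3.384145975112915) 0.020004122684787386 0.037780616566244034
z tray floor 0.0023729174482187577 counter -0.0016311357047194288 lid 0.1276923724214022
```

View pics/crop1.png

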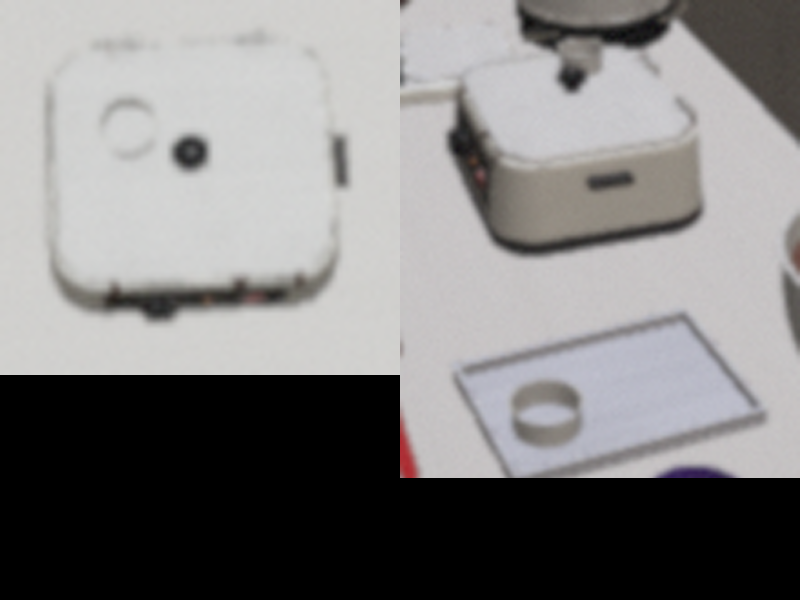

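The crop shows the lid shut, the ring clear of the knob, and the free half of the tray. The depth clusters match the given sizes: the tray fits as 240x171 mm and the lid centre agrees with the knob. I'll refine the fits and check IK.

```bash
cat > plan.py <<'E'
import numpy as np
from scipy.spatial.transform import Rotation as Ro
def quat(zdir,ydir):
    z=np.array(zdir,float);z/=np.linalg.norm(z);y=np.array(ydir,float);y-=z*(y@z);y/=np.linalg.norm(y)
    return Ro.from_matrix(np.stack([np.cross(y,z),y,z],1)).as_quat()
E
python3 - <<'E'
from h import *; from plan import *
from scipy.optimize import least_squares
W=np.load("top1.npy"); z=W[...,2]; im=cv2.imread("pics/top1.png").astype(int)
v,u=np.mgrid[:384,:512]
m=(u>=233)&(u<=247)&(v>=183)&(v<=196)&(z>.139)
p=W[m][:,:2]; f=least_squares(lambda q:np.hypot(*(p-q[:2]).T)-q[2],[.574,.053,.025],loss="soft_l1",f_scale=.003); print("cutter",f.x)
m=(u>=247)&(u<=258)&(v>=190)&(v<=200)&(im.sum(-1)<250)
c=optics.camera_model("top");K,R,t=[np.array(c[k]) for k in("K","R","t")];C=-R.T@t
def ray(uu,vv,h): d=R.T@np.linalg.inv(K)@[uu,vv,1]; return C+d*(h-C[2])/d[2]
print("knob",ray(u[m].mean(),v[m].mean(),.151),m.sum())
for zl,name in((.105,"lid"),(.05,"mel")):
    M=(u>215)&(u<295)&(v>165)&(v<235)&(z>zl)&(z<.16)
    L=[];Rr=[]
    for k in range(183,212):
        q=W[k][M[k]]; L.append(q[q[:,1].argmax(),:2]);Rr.append(q[q[:,1].argmin(),:2])
    T=[];B=[]
    for k in range(233,275):
        q=W[:,k][M[:,k]]; T.append(q[q[:,0].argmax(),:2]); B.append(q[q[:,0].argmin(),:2])
    for e,n in((L,"L"),(Rr,"R")):
        e=np.array(e); s=np.polyfit(e[:,0],e[:,1],1); print(name,n,"yaw",np.degrees(s[0]),np.median(e[:,1]))
    for e,n in((T,"T"),(B,"B")):
        e=np.array(e); s=np.polyfit(e[:,1],e[:,0],1); print(name,n,"yaw",-np.degrees(s[0]),np.median(e[:,0]))
# tray: large cutter and rim
m=(u>330)&(u<349)&(v>218)&(v<238)&(z>.02)&(z<.05); p=W[m][:,:2]
f=least_squares(lambda q:np.hypot(*(p-q[:2]).T)-q[2],[.39,-.373,.033],loss="soft_l1",f_scale=.003); print("large",f.x,m.sum())
m=(u>308)&(u<360)&(v>185)&(v<247)&(z>.011)&(z<.03); p=W[m][:,:2]
def res(q):
    a=np.radians(q[2]);d=p-q[:2];X=np.abs(d@[np.cos(a),np.sin(a)])-.117;Y=np.abs(d@[-np.sin(a),np.cos(a)])-.082
    return np.where((X>-.02)|(Y>-.02),np.where(np.abs(X)<np.abs(Y),X,Y),.02)
f=least_squares(res,[.4538,-.369,3.4],loss="soft_l1",f_scale=.003,diff_step=1e-3);print("tray",f.x,f.cost)
# IK for lid
hinge=np.array([.545+.110,.0025,.121])
for tilt in (20,30,40,45):
  for a in (0,45):
    th=np.radians(a); k=hinge+np.array([-.110*np.cos(th)+.026*np.sin(th),0,.110*np.sin(th)+.026*np.cos(th)])
    b=np.radians(tilt-a); zd=np.array([np.sin(b),0,-np.cos(b)])
    for s in(1,-1):
      j=r.solve_ik(k-zd*.014,quat(zd,[0,s,0])); print(tilt,a,s,None if j is None else np.round(j,2))
E
```

```text
cutter [0.57344264 0.05395586 0.02461392]
knob [0.5466677  0.00245354 0.151     ] 25
lid L yaw -1.4234582579298245 0.12617803513658077
lid R yaw -1.7876451545423775 -0.1223509393300046
lid T yaw -2.1582745526776304 0.6537239870520286
lid B yaw -1.6066500292372439 0.43465616315078454
mel L yaw 0.15717239318932888 0.12712291560112746
mel R yaw -1.9655947937521772 -0.12446110929876836
mel T yaw -2.1582745526776304 0.6537239870520286
mel B yaw -0.08979697175867382 0.427446751297346
large [ 0.39094042 -0.38893079  0.03178689] 37
tray [ 0.45393614 -0.36975276  3.35342359] 0.00362433214672011
20 0 1 [-0.17  0.33  1.9   0.11  0.57 -1.82]
20 0 -1 [-0.17  0.33  1.9   0.11  0.57  1.32]
20 45 1 [-0.1   0.76  0.94 -0.05  1.87 -1.68]
20 45 -1 [-0.1   0.76  0.94 -0.05  1.87  1.46]
30 0 1 [-0.19  0.29  2.05  0.33  0.3  -2.05]
30 0 -1 [-0.19  0.29  2.05  0.33  0.3   1.09]
30 45 1 [-0.11  0.65  1.11 -0.03  1.64 -1.68]
30 45 -1 [-0.11  0.65  1.11 -0.03  1.64  1.46]
40 0 1 None
40 0 -1 None
40 45 1 [-0.12  0.54  1.28 -0.01  1.41 -1.69]
40 45 -1 [-0.12  0.54  1.28 -0.01  1.41  1.45]
45 0 1 None
45 0 -1 None
45 45 1 [-0.12  0.49  1.36 -0.    1.29 -1.7 ]
45 45 -1 [-0.12  0.49  1.36 -0.    1.29  1.45]
```

```bash
python3 - <<'E'
from h import *; from plan import *
c=np.array([.5734,.0540]); y=np.array([.886,-.464,0])
best=None
for s in(1,-1):
    q=quat([0,0,-1],s*y); j=r.solve_ik([*c,.23],q)
    q2=quat([0,0,-1],[s*.06,-s,0]); j2=r.solve_ik([.494,-.367,.2],q2)
    print(s,np.round(j,2),np.round(j2,2))
    if best is None or abs(j[5])<abs(best[1][5]): best=(q,j,s)
q=best[0]; print("s",best[2])
r.reach([*c,.23],q)
print(r.move_straight([*c,.162],q,speed=.08,max_force=8),r.read_state()["eef_pos"])
command_gripper(.03,20); st=r.read_state(); print(st["grip_width"],st["contact_force"],st["time_s"])
r.move_straight([*c,.25],q,speed=.1)
st=r.read_state(); print(st["grip_width"],st["eef_pos"],st["time_s"])
im,W=cloud("side"); save(im,"s2"); im2,_=cloud("top"); save(im2,"t2")
a=cv2.resize(im[130:260,180:310],(400,400)); b=cv2.resize(im2[160:240,210:290],(400,400)); save(np.hstack([a,b]),"c2")
E
```

```text
1 [-0.04  0.46  1.42 -0.    1.26  0.44] [-0.76  0.55  1.34 -0.    1.25  0.75]
-1 [-0.04  0.46  1.42 -0.    1.26 -2.7 ] [-0.76  0.55  1.34 -0.    1.25 -2.39]
s 1
False [0.57376284 0.05400665 0.16255477]
0.050927637510186946 [ 0.60410856 -0.83005977  5.38219968] 4.0167
0.0506255094604542 [0.57304681 0.05401284 0.24921912] 5.05
```

View pics/c2.png

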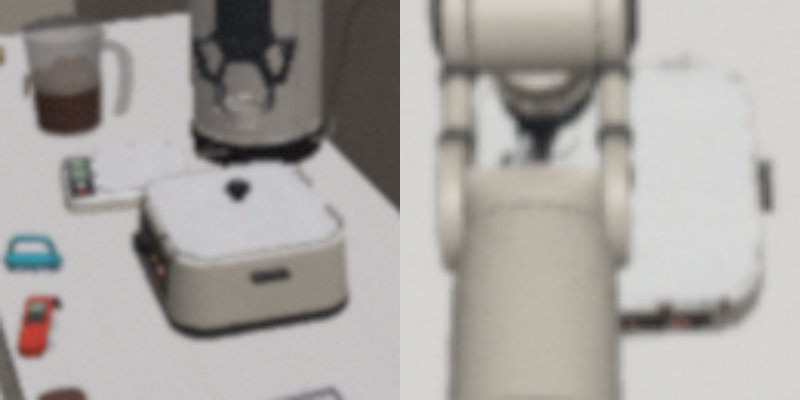

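The ring (side crop about (245,100)) is held level in the fingers, and the lid is clear and shut. Now the placing.

```bash
python3 - <<'E'
from h import *; from plan import *
q=quat([0,0,-1],[.058,-1,0]); T=[.494,-.367]
r.reach([*T,.13],q)
r.move_straight([*T,.06],q,speed=.1)
hit=r.move_straight([*T,.033],q,speed=.02,max_force=3); st=r.read_state()
print(hit,st["eef_pos"],st["grip_width"],st["contact_force"],st["time_s"])
command_gripper(.068); print(r.read_state()["grip_width"],r.read_state()["contact_force"])
r.move_straight([*T,.15],q,speed=.1)
# approach towards knob, out of the tray view
r.reach([.45,.0,.28],quat([np.sin(.35),0,-np.cos(.35)],[0,-1,0]))
print(r.read_state()["time_s"],r.read_state()["joint_positions"])
im,W=cloud("side"); im2,V=cloud("top"); np.save("top3.npy",V)
save(np.hstack([cv2.resize(im[230:310,220:320],(500,400)),cv2.resize(im2[180:250,305:365],(300,400))]),"c3")
m=V[185:247,308:360].reshape(-1,3); p=m[(m[:,2]>.02)&(m[:,2]<.06)&(np.hypot(m[:,0]-T[0],m[:,1]-T[1])<.045)]
print("ring",len(p),p.mean(0),p.max(0),p.min(0))
E
```

```text
True [ 0.49383625 -0.3669199   0.03733033] 0.05113421405925174 [-0.067302    0.57805375  3.90910019] 8.6667
0.0681357265555124 [-0.51124528 -0.02455635 -0.56589498]
11.7167 [-0.22048382  0.00982224  1.92382369  0.09765634  0.86836754  1.30063791]
ring 25 [ 0.49634382 -0.36997177  0.0273074 ] [ 0.52182004 -0.34228203  0.03366886] [ 0.4679801  -0.39472685  0.02068682]
```

View pics/c3.png

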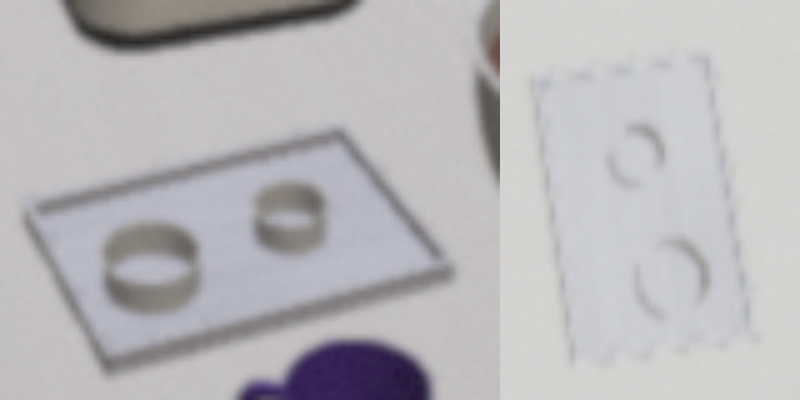

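The small ring stands upright on the free half of the tray, beside the untouched large one (side crop (290,215) against (150,265)), with its rim at z ≈ 30 mm as expected. Now the lid.

```bash
cat > lid.py <<'E'
from h import *; from plan import *
yaw=np.radians(-1.7); M=Ro.from_euler("z",yaw).as_matrix()
hinge=np.array([.546,.0025,.121])+M@[.110,0,0]
def pose(a,back=.014,tilt=20):
    th=np.radians(a); k=hinge+M@[-.110*np.cos(th)+.026*np.sin(th),0,.110*np.sin(th)+.026*np.cos(th)]
    b=np.radians(tilt-a); zd=M@[np.sin(b),0,-np.cos(b)]
    return k-zd*back, quat(zd,M@[0,-1,0])
E
python3 - <<'E'
from lid import *
command_gripper(.06)
r.reach(*pose(0,.09))
print(r.move_straight(*pose(0),speed=.06,max_force=8),r.read_state()["contact_force"])
command_gripper(.015,60); st=r.read_state(); print(st["grip_width"],st["contact_force"],st["time_s"])
for a in (7.5,15):
    r.move_straight(*pose(a),speed=.06); st=r.read_state(); print(a,st["grip_width"],st["contact_force"].round(1) if hasattr(st["contact_force"],"round") else st["contact_force"],st["time_s"])
im,W=cloud("side"); save(cv2.resize(im[130:270,180:330],(600,560)),"c4")
E
```

```text
False [-0.32224141  0.30165027 -0.00352333]
0.030212075473565584 [-3.12326982  3.8715806   6.63339654] 14.3
7.5 0.03045449231108542 [-0.4  2.7 -3. ] 14.7167
15 0.030723934599546122 [-0.9  2.9 -2.6] 15.1333
```

View pics/c4.png

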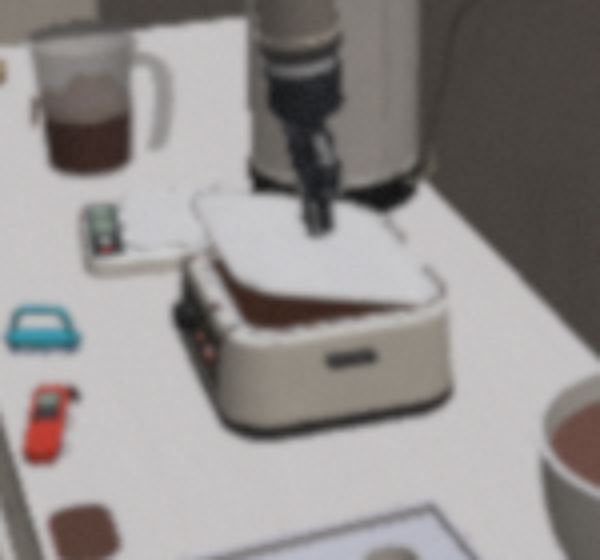

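The lid is lifting with the knob held (crop (318,225)) and forces are low. I'll continue to 45° and measure the lid plane.

```bash
python3 - <<'E'
from lid import *
for a in (22.5,30,37.5,45):
    r.move_straight(*pose(a),speed=.05); st=r.read_state(); print(a,st["grip_width"],np.round(st["contact_force"],1),st["time_s"])
r.hold(.5)
ims=[]
for n in("side","top"):
    im,W=cloud(n); ims.append(im)
    L=(W-hinge)@M   # hinge frame, melter axes
    # lid points: off-knob, near the expected 45 deg sheet
    s=(-L[...,0]+L[...,2])/2**.5; off=(L[...,0]+L[...,2])/2**.5
    m=(s>.03)&(s<.19)&(np.abs(off-.0)<.03)&(np.abs(L[...,1])>.045)&(np.abs(L[...,1])<.11)&(L[...,2]>.03)
    p=L[m]; 
    if len(p)<50: print(n,"few",len(p)); continue
    for _ in range(4):
        c=p.mean(0); nrm=np.linalg.svd(p-c,full_matrices=False)[2][2]; d=(p-c)@nrm; p=p[np.abs(d)<.006]
    nrm*=np.sign(nrm[2]); print(n,len(p),"angle",np.degrees(np.arctan2(nrm[0],nrm[2])),nrm.round(3),np.abs(d).mean())
save(np.hstack([cv2.resize(ims[0][110:270,170:330],(400,400)),cv2.resize(ims[1][150:250,205:305],(400,400))]),"c5")
E
```

```text
22.5 0.030084230911578448 [-4.   4.8 -0.9] 15.65
30 0.0302450663219401 [-4.5  4.9  0.9] 16.1167
37.5 0.02977561108301608 [-4.7  4.9  2.3] 16.5833
45 0.03021547825732876 [-4.1  4.7  3. ] 17.05
side 155 angle 44.17239000048465 [ 0.697 -0.022  0.717] 0.0016299916653859613
top 362 angle 43.970801609602695 [0.694 0.016 0.72 ] 0.0020755191847687867
```

View pics/c5.png

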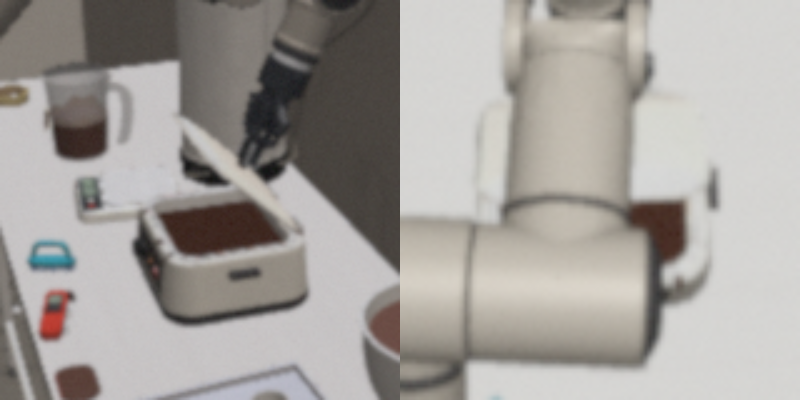

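The lid stands half open with the chocolate visible (side crop (215,225)) and the gripper on the knob. Both cameras put it at about 44°, so I'm handing in.

```bash
python3 - <<'E'
from h import *
st=r.read_state(); print(st["grip_width"],np.round(st["contact_force"],1),st["time_s"])
r.finish_job()
E
```

```text
0.030293485592845906 [-3.7  5.3  1.9] 17.65
the job is handed in; nothing more can be done
```

The job is handed in, at about 17.7 s on the robot's clock. The small ring cutter stands on the tray beside the large one. The melter's lid is held half open, with the gripper still on the knob.

- **Ring cutter:** It went down under a force-guarded descent (contact at about 4 N) onto the free half of the tray. The pictures showed it upright there. Its rim read about 30 mm above the counter, near the 29 mm expected, and the large cutter looked unmoved.
- **Lid:** Plane fits from the side and top cameras gave 44.2° and 44.0°. The grip was steady at 30 mm with a 60 N grip set, and the force on the tool was under 7 N.
- **Disagreements:**
  - The 30 mm grip is less than the 33 mm given for the knob's head. The pads probably sit slightly off its widest part, but they did not slip during the lift.
  - A force of about 5 N showed when the gripper closed on the ring, and about 7 N when it closed on the knob. The fingertips may have brushed the lid lightly.
- **Not checked:** I did not measure the mug, jug and scale again after the moves. The arm went nowhere near the jug or scale, and no contact with the mug was recorded.

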